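# Draw the clay extruder's follower back up with the pull hook

### The job

Take the pull hook from its rack, reach down into the extruder barrel with it, catch the orange ring and draw the black follower up until it is hard against its brass stop collar; keep a firm, steady pull of about 16 N there for half a second, and never let hook and extruder press on each other with more than 25 N. Then unhook, leaving the follower up at the collar, and hang the hook back in its rack. Touch the ring and follower only with the hook and leave the cups and the green scraper where they are.

Things in the scene. Friction and masses are not known exactly. Their poses are not given: they have to be found in the camera images.
- barrel: Clay extruder fixed to the table: upright aluminium barrel, outside diameter 110, bore 100, mouth 155 above the table, foot closed, on a blue base plate 150 (x) x 130 (y) x 6. Origin: centre of the underside, on the bore axis, z up. Inside, a brass stop collar (inside diameter 90, 8 high), clamped with its underside 108 to 128 above the table (varies); below it the follower.
- barrel_mouth (a point): Centre of the barrel's open mouth, on the bore axis, 155 above the table.
- follower (a joint): Height of the follower in m: 0 = its top face touches the stop collar's underside (it can go no higher), negative = deeper (starts 65 to 85 mm below). The follower is a black disc, 96 in diameter, 12 thick, sliding only straight up and down with drag and weight of about 10 N to be overcome; it stays where it is left.
- pull_ring: Orange steel ring upright on the middle of the follower: an arch of 5 mm round bar, 37 wide, 35 high, clear window 27 wide and 30 high. Origin: on the follower's top face, on the bore axis; z up, y from leg to leg, x the way a hook passes through (either way will do). Turned with the barrel. Sprung: a pull raises it a few mm out of the follower, more the harder the pull.
- ring_bar (a point): Middle of the arch's top bar (bar centre), 32.5 above the ring's origin.
- hook_tool: Pull hook, 0.1 to 0.2 kg. Origin: centre of its flange's underside, on the shank axis; z up, x = the way the foot points. Wooden handle 26 (x) x 18 (y, grip these flats), 5 to 60 above the origin; flange 36 x 36 x 5; shank 7.6 thick, bent to x = -9.5 from 98 to 112 below; foot (axis 135 below) from there to x = +9.5, then an upturned tip. Lowest 139 below; tip reaches x = 13, its top 121 below.
- hook_seat (a point): Point in the crook of the hook where a caught bar rests: on top of the foot, midway between shank and tip, straight below the tool's origin, 131 under it.
- rack: Fixed stand, steel fork on a wooden post. Tines along x, 17 apart (clear), tops 155 above the table, open to -x, from x = -30 to +60; post and base behind and below. The shank hangs between them, flange on top between a 3.5 mm lip (x = -27) and a 6 mm crossbar (x = +27). To free the hook lift it 10 mm, draw it out to -x. Origin: on the table below the hanging place; z up.
- rack_seat (a point): Hanging place of the hook: level with the tops of the tines, midway between them; the hook's origin belongs here.
- blue_cup: Blue plastic cup, 76 in diameter, 85 high; origin centre of its underside. Leave alone.
- red_cup: Small red plastic cup, 60 in diameter, 60 high; origin centre of its underside. Leave alone.
- rib: Green round scraper disc, 90 in diameter, 12 thick, lying flat; origin centre of its underside. Leave alone.
Mind the look-alikes: they are no part of the job. Of the things that look like the hook_tool, the largest one is meant.

How it is judged:
By the outcome, as a careful person would: the job done as asked, in the order asked, and still so for the second after the job is handed in, with the robot touching nothing.
It also fails if it takes over 64 s, if anything falls off the work surface, if the arm or the gripper's body presses on something with over 40 N, if the wrist force passes 120 N, or if a joint passes its speed limit or range.

### The arm

A 6-joint arm with a two-finger parallel gripper is mounted at the origin on the work surface. World frame = base frame: x ahead of the robot, y to its left, z up, the work surface at z = 0. Lengths are in m, angles in degrees, forces in N, time in s.
With the tool pointing down it reaches from about 0.3 to 0.75 m from the base axis. Payload 8.5 kg.
Tool frame: the origin (TCP) lies midway between the tips of the shut fingers; the grasp point (between the pads) lies 19 mm behind it (env.hold_point_z is the distance from the TCP to the grasp point, in m); z points along the fingers, y is the line along which they close (so a half turn about z gives the same grasp; the last joint's range is limited). The gripper opens to 85 mm and grips with 20 to 120 N. Pads are 22 mm wide; open, the fingers measure 114 mm over their backs; the gripper's body (76 mm by 85 mm) begins 54 mm behind the grasp point. The pads swing forward as they close: fully open they stand 13 mm farther back than shut.
Start: joints at [51.033, 21.807, 74.336, -0, 83.858, -12.336], TCP at [0.247, 0.492, 0.231] pointing down, gripper open.
Joint ranges: [-178.18, 178.18], [-50.72, 133.34], [12.68, 142.11], [-81.47, 261.47], [9.98, 163.14], [-165.26, 165.26]. Speed limits (degrees/s): [136.94, 136.94, 180, 180, 180, 180].

### API

Orientations are given as a 3x3 rotation matrix whose columns are the frame's x, y, z axes.
In Python, from rig import observe, get_image, camera_info, env gives the robot as it stands.
- The arm moves only by the tool drive_tool, never from a script. Its arguments are lists of equal length, an entry for each row: "offset": the shift along the tool's x, y, z in units of 40 mm (1.0 is 40 mm), a list of three; "turn": the turn, a rotation vector about the tool's x, y, z in units of 6 degrees (1.0 is 6 degrees), a list of three; "hand": the opening, from 0 (shut) to 1 (fully open). A call has exactly 10 rows; each row shifts and turns the commanded pose from where the row before left it, along the tool's axes as they then stand; what a row does not reach is not made up. A row lasts 1/8 s, in which the tool goes at most 62.5 mm and 10.7 degrees, less where a joint would pass 70% of its speed; a pose out of reach is approached as far as the arm can. A call is refused whole if a number of a shift passes 1 or a number of a turn 1, either way. A call with a gripper value outside its range is refused whole. The fingers move at their own pace and stop on an object; "newtons" is the grip in N (left out, the last holds). Time passes only in rows, so rows that do not move let the fingers close, or fill a call up. It gives the time, the measured TCP pose, the force, the opening and the grip force at its end, in the units of the state.
- observe(): the state, without advancing time (a new reading comes with each control period).
- get_image(name): name is "side" or "top" or "wrist"; returns the picture (420x560x3 uint8, blue, green, red); there is no depth.
- camera_info(name): a dict with "fx", "fy", "cx", "cy" (pixels), "world_to_cam" (4x4, takes a point from world to camera coordinates). Camera axes: x right, y down, z forward; pixel columns grow to the right and rows downward; lengths in m; the calibration is good to about 2 mm. A picture is of the moment at which its call begins: read the wrist's pose just before it. camera_info takes no time and is no camera call; for the wrist camera it gives the pose at the moment of the call.
- env.close_job(): hands the job in; it is judged then, once.
The state is a dict: "time_s": time; "q": joint angles; "qvel": joint speeds; "joint_efforts": joint torques, N m; "position": TCP position; "tool_rot": TCP orientation; "ft_force": force on the tool from outside, world axes, zero at the start; "wrist_torque": the same for the moment, N m; "grip_width": finger opening in m; "gripper_force": force on a finger pad.
Only numpy, scipy, OpenCV 4.12 (cv2) and the standard library are available. Lean on these libraries where they do the work, as an engineer would, in place of code of your own. Each camera call takes 0.05 s, during which the arm holds its last target. There are 200 camera calls.

## Working session

There is one attempt and no reset: what is moved stays moved. The work goes in short steps, Python scripts to look and compute and a tool call to move; the robot and the scene stay as the last step left them, time stands still between calls to the robot, and variables do not carry over. Pictures are saved under pics/ and viewed, at most 10 in all, crops included, and the job is handed in when it is done.

Besides the shell and the picture viewer there is one more tool, called after "Call:" as name(argument=value, ...) on one line, values as JSON. drive_tool: Moves the arm, as the interface text tells. Its arguments: {"type":"object","properties":{"offset":{"type":"array"},"turn":{"type":"array"},"hand":{"type":"array"},"newtons":{"type":"number"}},"required":["offset","turn","hand"]}

```bash
mkdir -p pics; cat > h.py <<'E'
import numpy as np, cv2
from rig import observe, get_image, camera_info, env
def ray(name,u,v,ci=None):
    c=ci or camera_info(name);M=np.array(c["world_to_cam"]);R=M[:3,:3];t=M[:3,3]
    return -R.T@t, R.T@np.array([(u-c["cx"])/c["fx"],(v-c["cy"])/c["fy"],1])
def onz(name,u,v,z,ci=None):
    o,d=ray(name,u,v,ci);return o+d*(z-o[2])/d[2]
def proj(name,p,ci=None):
    c=ci or camera_info(name);M=np.array(c["world_to_cam"]);q=M[:3,:3]@np.array(p)+M[:3,3]
    return np.array([c["fx"]*q[0]/q[2]+c["cx"],c["fy"]*q[1]/q[2]+c["cy"]])
E
python3 - <<'E'
from h import *
a=get_image("top");b=get_image("side")
cv2.imwrite("pics/t0.png",a);cv2.imwrite("pics/s0.png",b)
print(env.hold_point_z,observe())
for n in("top","side"):print(ray(n,280,210))
E
```

```text
0.0187 {'time_s': 0.1, 'q': array([ 5.10343474e+01,  2.18374455e+01,  7.43810109e+01,  3.68408251e-04,
        8.38567131e+01, -1.23350372e+01]), 'qvel': array([ 0.07265721, -0.09331206, -0.21295072,  0.04317407, -0.06635107,
        0.0262201 ]), 'joint_efforts': array([ 4.08369291e-03, -4.49215543e+01, -2.31653935e+01, -1.50892838e-04,
        3.68758294e-03, -3.79135827e-05]), 'position': array([0.24635264, 0.49144366, 0.23076702]), 'tool_rot': array([[-8.93914425e-01,  4.48236893e-01, -8.29999328e-04],
       [ 4.48237570e-01,  8.93913893e-01, -1.01605495e-03],
       [ 2.86514615e-04, -1.28030306e-03, -9.99999139e-01]]), 'ft_force': array([-0.93589932, -0.17784291, -0.25441838]), 'wrist_torque': array([ 0.05197739, -0.01785035,  0.00406251]), 'gripper_force': 0.0, 'grip_width': 0.08544353770510146}
(array([ 0.35477213, -0.01905038,  1.35029085]), array([ 0.20067181, -0.01768312, -0.97973347]))
(array([0.55211478, 1.08686962, 0.81645014]), array([ 0.04542347, -0.85029335, -0.52459799]))
```

View pics/t0.png

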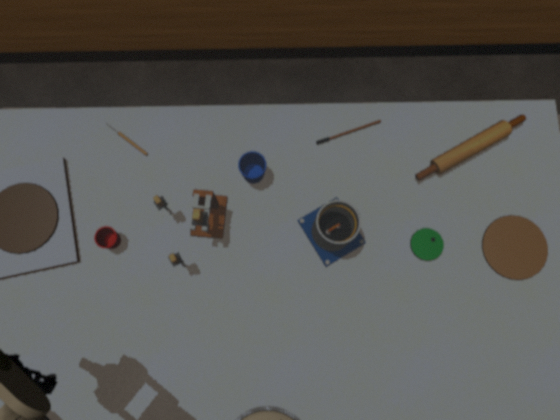

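View pics/s0.png

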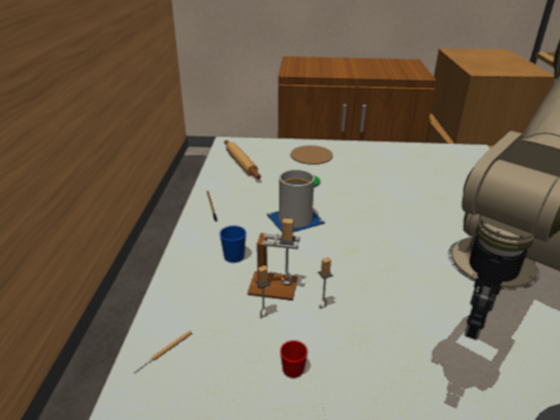

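The top view shows the rack with its hook near (205,213), the barrel at (337,226) and the blue base around (332,232). Two smaller standing hooks are at (160,202) and (175,259). I'll enlarge the parts that matter.

```bash
python3 - <<'E'
from h import *
a=cv2.imread("pics/t0.png");b=cv2.imread("pics/s0.png")
def cr(i,u,v,w,h,s): return cv2.convertScaleAbs(cv2.resize(i[v:v+h,u:u+w],None,fx=s,fy=s,interpolation=cv2.INTER_CUBIC),alpha=1.6)
x=np.zeros((600,800,3),np.uint8)
x[:300,:400]=cr(a,145,175,100,75,4);x[:300,400:]=cr(a,285,190,100,75,4)
x[300:,:400]=cr(b,235,210,133,100,3.0)[:300,:].copy()[:, :399].copy() if 0 else cv2.resize(cr(b,240,210,100,100,3),(400,300))
x[300:,400:]=cv2.resize(cr(b,255,160,80,80,4),(400,300))
cv2.imwrite("pics/c1.png",x)
# blue base centroid, corners in top
hsv=cv2.cvtColor(a,cv2.COLOR_BGR2HSV)
m=((hsv[...,0]>100)&(hsv[...,0]<125)&(hsv[...,1]>130)).astype(np.uint8);m[:,:285]=0;m[:,385:]=0
pts=np.argwhere(m)[:,::-1].astype(np.float32)
w=np.array([onz("top",u,v,.006)[:2] for u,v in pts]).astype(np.float32)
print("base",cv2.minAreaRect(w), cv2.boxPoints(cv2.minAreaRect(w)))
E
```

```text
base ((0.5500124096870422, -0.14620625972747803), (0.14063988626003265, 0.048315390944480896), 24.386306762695312) [[ 0.47599185 -0.15323803]
 [ 0.4959407  -0.19724283]
 [ 0.624033   -0.13917449]
 [ 0.60408413 -0.09516969]]
```

View pics/c1.png

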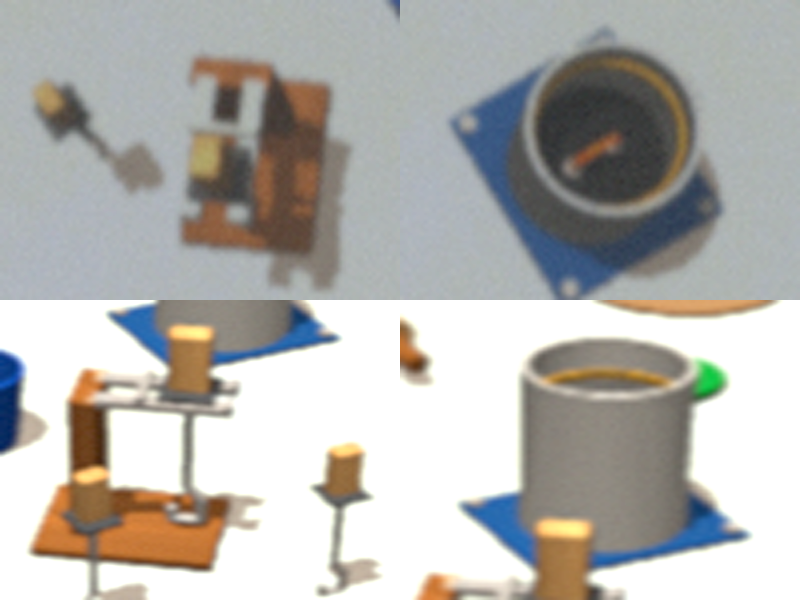

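```bash
python3 - <<'E'
from h import *
s=observe();R=s["tool_rot"];p=s["position"]
print("handle",onz("top",196.7,211,.215),"mouth",onz("top",338,222.5,.155))
# post-side view check of handle top centre
o,d=ray("side",240+190/4,210+ (330-300)/3)
print(o+d*(.215-o[2])/d[2])
c=camera_info("wrist");M=np.array(c["world_to_cam"]);cc=-M[:3,:3].T@M[:3,3]
print("cam in tool",R.T@(cc-p),"axis in tool",R.T@M[2,:3],"xaxis",R.T@M[0,:3],c["fx"])
E
```

```text
handle [0.58799835 0.15475626 0.215     ] mouth [ 0.56623492 -0.18149208  0.155     ]
[0.58361332 0.15626393 0.215     ]
cam in tool [ 0.06890068 -0.00034816 -0.1419083 ] axis in tool [-2.75963074e-01 -1.66704336e-04  9.61168224e-01] xaxis [-2.76960263e-04  9.99999957e-01  9.39206281e-05] 369.3887098628579
```

Call:
drive_tool(offset=[[-1,-0.32,-0.25],[-1,-0.32,-0.25],[-1,-0.32,-0.25],[-1,-0.32,-0.25],[-1,-0.32,-0.25],[-1,-0.32,-0.25],[-1,-0.32,-0.25],[-1,-0.32,-0.25],[-1,-0.32,-0.25],[-1,-0.32,-0.25]], turn=[[0,0,0],[0,0,0],[0,0,0],[0,0,0],[0,0,0],[0,0,0],[0,0,0],[0,0,0],[0,0,0],[0,0,0]], hand=[1,1,1,1,1,1,1,1,1,1])

```text
time_s: 1.35
position: [0.5475, 0.1968, 0.3313]
tool_rot: [[-0.894, 0.448, -0.001], [0.448, 0.894, -0.0], [0.001, -0.0, -1.0]]
ft_force: [0.3, 0.4, -1.0]
grip_width: 0.0854
gripper_force: 0.0
```

Call:
drive_tool(offset=[[-0.7,-0.25,0],[-0.7,-0.25,0],[0,0,0],[0,0,0],[0,0,0],[0,0,0],[0,0,0],[0,0,0],[0,0,0],[0,0,0]], turn=[[0,0,0],[0,0,0],[0,0,-0.9],[0,0,-0.9],[0,0,-0.9],[0,0,-0.9],[0,0,0],[0,0,0],[0,0,0],[0,0,0]], hand=[1,1,1,1,1,1,1,1,1,1])

```text
time_s: 2.6
position: [0.5878, 0.1549, 0.3313]
tool_rot: [[-0.996, 0.088, -0.0], [0.088, 0.996, -0.0], [0.0, -0.0, -1.0]]
ft_force: [-1.1, 1.1, -0.5]
grip_width: 0.0854
gripper_force: 0.0
```

```bash
python3 - <<'E'
from h import *
import pickle
s=observe();c=camera_info("wrist");a=get_image("wrist");pickle.dump((s,c),open("w1.pkl","wb"))
cv2.imwrite("pics/w1.png",a);print(s["position"],s["tool_rot"].round(3),s["ft_force"],s["q"].round(1))
E
```

```text
[0.58780174 0.15492969 0.33130112] [[-0.996  0.088 -0.   ]
 [ 0.088  0.996 -0.   ]
 [ 0.    -0.    -1.   ]] [-1.06815139  1.06810215 -0.49787172] [  3.6  25.6  52.1  -0.  102.3 -81.3]
```

View pics/w1.png

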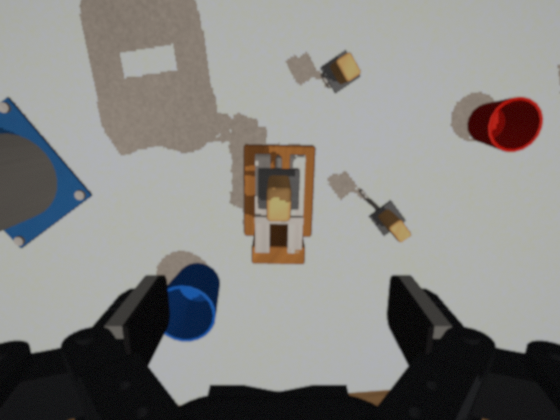

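The wrist view shows the rack in the centre: handle at about (278,200), flange at (279,187), tines upright in the image. The scrapped shadows and cups are well clear. I'll measure these.

```bash
python3 - <<'E'
from h import *
import pickle
s,c=pickle.load(open("w1.pkl","rb"));a=cv2.imread("pics/w1.png")
z=cv2.resize(a[140:270,225:335],None,fx=4.6,fy=4.6,interpolation=cv2.INTER_CUBIC);
cv2.imwrite("pics/w1c.png",z)
hsv=cv2.cvtColor(a,cv2.COLOR_BGR2HSV);print(hsv[200,278],hsv[150,280],hsv[212,278],hsv[230,262])
m=((hsv[...,0]>14)&(hsv[...,0]<25)&(hsv[...,1]>90)&(hsv[...,2]>150)).astype(np.uint8)
n,l,st,ce=cv2.connectedComponentsWithStats(m)
for i in range(1,n):
  if st[i,4]>60:
    print(st[i],ce[i])
b=((hsv[...,0]>98)&(hsv[...,0]<125)&(hsv[...,1]>150)).astype(np.uint8);b[:,110:]=0
P=np.argwhere(b)[:,::-1]
# right-hand edges of the blue plate
bb=[onz("wrist",u,v,.006,c) for u,v in [(91,194),(22,247),(8,99)]];print(np.round(bb,4))
E
```

```text
[ 24 102 173] [ 14 171 149] [ 22 105 177] [ 14  23 170]
[338  53  22  27 341] [348.51612903  66.41348974]
[267 197  23  24 468] [277.88675214 209.6965812 ]
[391 221  19  20 232] [399.90086207 230.76293103]
[[ 0.6028 -0.09    0.006 ]
 [ 0.6666 -0.1994  0.006 ]
 [ 0.4785 -0.1631  0.006 ]]
```

View pics/w1c.png

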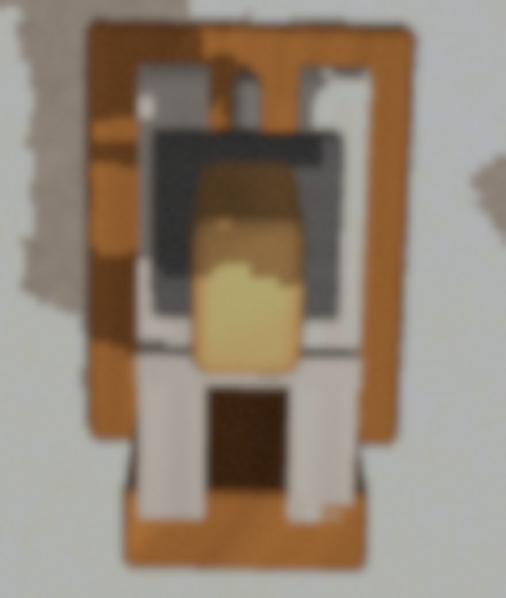

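```bash
python3 - <<'E'
from h import *
import pickle
s,c=pickle.load(open("w1.pkl","rb"));R=s["tool_rot"]
f=onz("wrist",278.7,188.7,.160,c);h=onz("wrist",278.7,205.2,.215,c)
print(f,h);m=(f+h)/2
print("to go (tool) mm",1000*R.T@(m-s["position"]))
i=np.array([onz("wrist",225+u/4.6,140+v/4.6,.155,c) for u,v in [(208,400),(208,490),(287,400),(287,490)]]);print(i)
E
```

```text
[0.58491178 0.15520503 0.16      ] [0.58541105 0.15503235 0.215     ]
to go (tool) mm [ 2.63901646e+00 -4.34827641e-02  1.43801262e+02]
[[0.6204331  0.14438331 0.155     ]
 [0.63922478 0.14260724 0.155     ]
 [0.6218072  0.15985787 0.155     ]
 [0.64062024 0.15832296 0.155     ]]
```

Call:
drive_tool(offset=[[0.066,0,0.79],[0,0,0.79],[0,0,0.79],[0,0,0.79],[0,0,0.79],[0,0,0],[0,0,0],[0,0,0],[0,0,0],[0,0,0]], turn=[[0,0,0],[0,0,0],[0,0,0],[0,0,0],[0,0,0],[0,0,0],[0,0,0],[0,0,0],[0,0,0],[0,0,0]], hand=[1,1,1,1,1,0.6,0.3,0,0,0], newtons=70)

```text
time_s: 3.9
position: [0.5856, 0.1553, 0.1746]
tool_rot: [[-0.996, 0.088, 0.002], [0.088, 0.996, 0.0], [-0.002, 0.0, -1.0]]
ft_force: [-0.6, 0.7, 5.4]
grip_width: 0.0173
gripper_force: 69.1
```

Call:
drive_tool(offset=[[0,0,0],[0,0,0],[0,0,0],[0,0,0],[0,0,0],[0,0,-0.1],[0,0,-0.15],[0,0,-0.15],[0,0,0],[0,0,0]], turn=[[0,0,0],[0,0,0],[0,0,0],[0,0,0],[0,0,0],[0,0,0],[0,0,0],[0,0,0],[0,0,0],[0,0,0]], hand=[0,0,0,0,0,0,0,0,0,0], newtons=70)

```text
time_s: 5.15
position: [0.5851, 0.1552, 0.1891]
tool_rot: [[-0.996, 0.088, -0.0], [0.088, 0.996, -0.0], [0.0, -0.0, -1.0]]
ft_force: [0.2, -0.5, -1.5]
grip_width: 0.0173
gripper_force: 68.2
```

Call:
drive_tool(offset=[[0.8,0,0],[0.85,0,0],[0.85,0,0],[0,0,-0.92],[0,0,-0.92],[0,0,-0.92],[0,0,-0.92],[0,0,0],[0,0,0],[0,0,0]], turn=[[0,0,0],[0,0,0],[0,0,0],[0,0,0],[0,0,-1],[0,0,-1],[0,0,-1],[0,0,-1],[0,0,-1],[0,0,-0.95]], hand=[0,0,0,0,0,0,0,0,0,0])

```text
time_s: 6.4
position: [0.4854, 0.1639, 0.3363]
tool_rot: [[-0.858, -0.513, -0.0], [-0.513, 0.858, -0.0], [0.0, 0.0, -1.0]]
ft_force: [-0.4, -0.4, -1.3]
grip_width: 0.0172
gripper_force: 68.6
```

Call:
drive_tool(offset=[[0.085,-0.86,0],[0.085,-0.86,0],[0.085,-0.86,0],[0.085,-0.86,0],[0.085,-0.86,0],[0.085,-0.86,0],[0.085,-0.86,0],[0.085,-0.86,0],[0.085,-0.86,0],[0.085,-0.86,0]], turn=[[0,0,0],[0,0,0],[0,0,0],[0,0,0],[0,0,0],[0,0,0],[0,0,0],[0,0,0],[0,0,0],[0,0,0]], hand=[0,0,0,0,0,0,0,0,0,0])

```text
time_s: 7.65
position: [0.6321, -0.1504, 0.3361]
tool_rot: [[-0.86, -0.51, -0.001], [-0.51, 0.86, 0.0], [0.0, 0.001, -1.0]]
ft_force: [0.0, -0.0, -1.4]
grip_width: 0.017
gripper_force: 68.7
```

```bash
python3 - <<'E'
from h import *
import pickle
get_image("wrist");get_image("wrist")
s=observe();c=camera_info("wrist");a=get_image("wrist");pickle.dump((s,c),open("w2.pkl","wb"))
b=get_image("side")
cv2.imwrite("pics/w2.png",a);cv2.imwrite("pics/s2.png",b);print(s["position"],s["tool_rot"].round(3),s["ft_force"],s["q"].round(1))
E
```

```text
[ 0.63243225 -0.15229288  0.33461838] [[-0.862 -0.507 -0.002]
 [-0.507  0.862  0.   ]
 [ 0.002  0.001 -1.   ]] [ 0.15769221  0.0816714  -2.13371956] [ -23.9   30.8   42.8   -0.   106.6 -144.4]
```

View pics/w2.png

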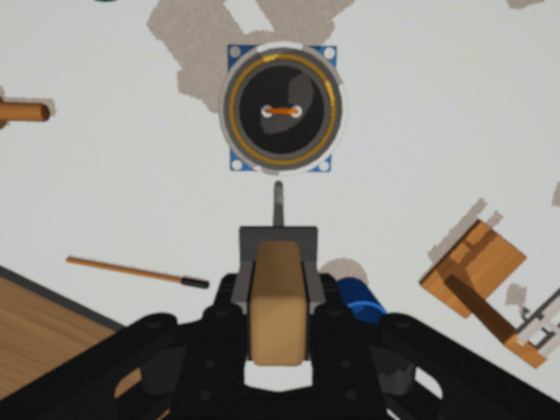

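The view shows the barrel square in the image: mouth centre about (282,107), ring bar about (282,111) between bosses (267,112) and (297,112), and the hook tip at (279,185). Next I'll fit circles and estimate depth.

```bash
python3 - <<'E'
from h import *
import pickle
s,c=pickle.load(open("w2.pkl","rb"));a=cv2.imread("pics/w2.png");R=s["tool_rot"]
z=cv2.resize(a[35:180,212:352],None,fx=4,fy=4,interpolation=cv2.INTER_CUBIC);cv2.imwrite("pics/w2c.png",cv2.convertScaleAbs(z,alpha=1.4))
hsv=cv2.cvtColor(a,cv2.COLOR_BGR2HSV)
y=((hsv[...,0]>15)&(hsv[...,0]<30)&(hsv[...,1]>110)).astype(np.uint8);y[:40]=0;y[175:]=0;y[:,:215]=0;y[:,350:]=0
P=np.argwhere(y)[:,::-1].astype(np.float32);print("gold",len(P),cv2.fitEllipse(P),P.min(0),P.max(0))
o=((hsv[...,0]<15)&(hsv[...,1]>150)&(hsv[...,2]>90)).astype(np.uint8);o[:90]=0;o[130:]=0;o[:,:250]=0;o[:,320:]=0
P=np.argwhere(o)[:,::-1];print("orange",len(P),P.mean(0),P.min(0),P.max(0))
for u,v in[(282,107)]:print("mouth",onz("wrist",u,v,.155,c))
for zz in (.035,.055,.075,.095,.155): 
  print(zz,proj("wrist",[.569,-.183,zz],c))
b=((hsv[...,0]>98)&(hsv[...,0]<125)&(hsv[...,1]>130)).astype(np.uint8);b[:40]=0;b[175:]=0;b[:,:220]=0;b[:,345:]=0
P=np.argwhere(b)[:,::-1];w=np.array([onz("wrist",u,v,.006,c)[:2] for u,v in P]).astype(np.float32);print(cv2.minAreaRect(w))
print("tip",proj("wrist",s["position"]+R@[-.010,0,.0196+.121],c))
E
```

```text
gold 1914 ((281.9832763671875, 109.02098846435547), (102.15745544433594, 106.2603530883789), 2.586179733276367) [229.  53.] [336. 164.]
orange 89 [280.05617978 110.68539326] [266 108] [296 114]
mouth [ 0.56935943 -0.18639645  0.155     ]
0.035 [283.41100907 109.00422143]
0.055 [283.70333825 108.97300297]
0.075 [284.02479516 108.93867389]
0.095 [284.37996147 108.90074492]
0.155 [285.710638   108.75863911]
((0.5719090104103088, -0.18440455198287964), (0.14524967968463898, 0.12482327967882156), 29.658428192138672)
tip [279.26986439 213.40083814]
```

View pics/w2c.png

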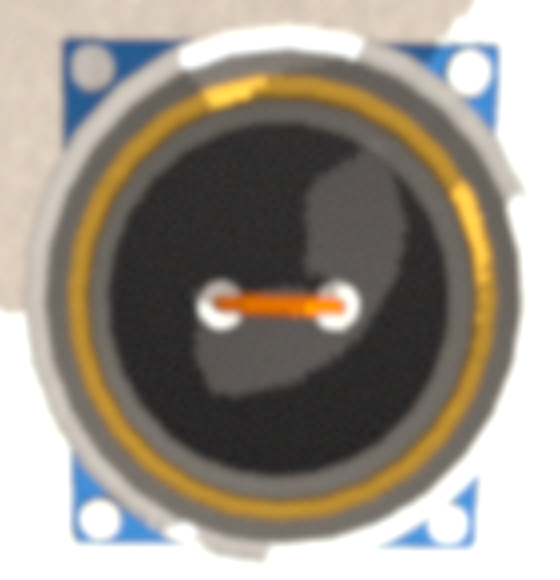

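```bash
python3 - <<'E'
from h import *
import pickle
s,c=pickle.load(open("w2.pkl","rb"));R=s["tool_rot"];p=s["position"]
for (u,v,z) in [(281.7,111,.070),(281.7,111,.080),(282,108,.155),(282,109,.122),(281.5,110,.045)]:
  w=onz("wrist",u,v,z,c);print(z,w.round(4),"tool mm",(1000*R.T@(w-p)).round(1))
print(proj("wrist",p+R@[.0133,0,.0196+.125],c), camera_info("wrist")["cx"])
s=observe();print(s["position"],s["ft_force"])
print("plate tool",1000*R.T@(np.array([.5719,-.1844,0])-p))
b=cv2.imread("pics/s2.png");cv2.imwrite("pics/s2c.png",cv2.resize(b[60:260,220:380],None,fx=3,fy=3))
E
```

```text
0.07 [ 0.572 -0.184  0.07 ] tool mm [ 67.7   3.  264.7]
0.08 [ 0.572  -0.1841  0.08  ] tool mm [ 67.8   2.9 254.7]
0.155 [ 0.5701 -0.186   0.155 ] tool mm [ 70.5   2.4 179.7]
0.122 [ 0.5705 -0.1853  0.122 ] tool mm [ 69.7   2.7 212.7]
0.045 [ 0.5711 -0.1844  0.045 ] tool mm [ 68.7   3.  289.7]
[279.27343962 183.55328664] 277.78153748319517
[ 0.63174824 -0.14953936  0.33577188] [ 0.15109329  0.15720514 -2.49921474]
plate tool [ 67.88478068   2.59215772 334.73783828]
```

Call:
drive_tool(offset=[[0.77,0.024,0],[0.77,0.024,0],[0.77,0.024,0],[0,0,0],[0,0,0.69],[0,0,0.69],[0,0,0.69],[0,0,0.69],[0,0,0],[0,0,0]], turn=[[0,0,0],[0,0,0],[0,0,0],[0,0,0],[0,0,0],[0,0,0],[0,0,0],[0,0,0],[0,0,0],[0,0,0]], hand=[0,0,0,0,0,0,0,0,0,0])

```text
time_s: 9.1
position: [0.5516, -0.1936, 0.2274]
tool_rot: [[-0.86, -0.511, 0.002], [-0.511, 0.86, -0.001], [-0.001, -0.002, -1.0]]
ft_force: [0.3, -0.3, -1.1]
grip_width: 0.0171
gripper_force: 68.8
```

```bash
python3 - <<'E'
from h import *
import pickle
F=[]
for i in range(4):
  s=observe();c=camera_info("wrist");a=get_image("wrist");F.append(np.r_[s["position"],s["ft_force"]])
print(np.round(F,4));pickle.dump((s,c),open("w3.pkl","wb"))
b=get_image("side")
x=np.zeros((600,800,3),np.uint8);x[:420,:560]=cv2.convertScaleAbs(a,alpha=1.3)
x[200:600,560:]=cv2.resize(b[150:250,255:315],(240,400));cv2.imwrite("pics/w3.png",x)
E
```

```text
[[ 0.5516 -0.1936  0.2274  0.2689 -0.3311 -1.0969]
 [ 0.5515 -0.1938  0.2276  0.0781  0.1289 -1.649 ]
 [ 0.5514 -0.1939  0.2276 -0.8188 -0.3119 -1.277 ]
 [ 0.5513 -0.1939  0.2273  0.2163  0.0395 -1.5596]]
```

View pics/w3.png

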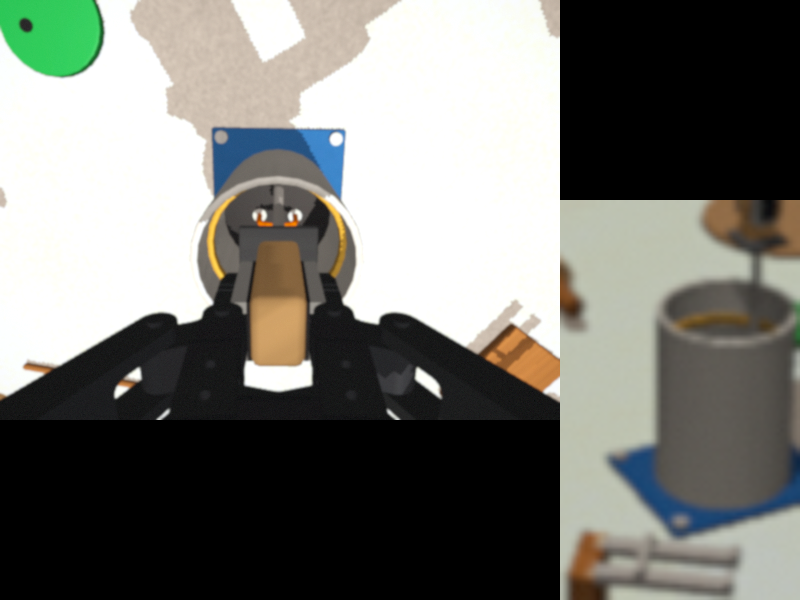

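Hook foot passes beside the ring, centred between the bosses at (260,215) and (294,215), with the shank at column 277. Probing down gently.

Call:
drive_tool(offset=[[0,0,0.2],[0,0,0.2],[0,0,0.05],[0,0,0.05],[0,0,0.05],[0,0,0.05],[0,0,0.05],[0,0,0],[0,0,0],[0,0,0]], turn=[[0,0,0],[0,0,0],[0,0,0],[0,0,0],[0,0,0],[0,0,0],[0,0,0],[0,0,0],[0,0,0],[0,0,0]], hand=[0,0,0,0,0,0,0,0,0,0])

```text
time_s: 10.6
position: [0.5509, -0.194, 0.2]
tool_rot: [[-0.86, -0.51, -0.0], [-0.51, 0.86, 0.0], [0.0, 0.0, -1.0]]
ft_force: [-0.2, -0.2, -0.1]
grip_width: 0.0171
gripper_force: 69.3
```

Call:
drive_tool(offset=[[0,0,0.05],[0,0,0.05],[0,0,0],[0,0,0],[0,0,0],[0,0,0],[0,0,0],[0,0,0],[0,0,0],[0,0,0]], turn=[[0,0,0],[0,0,0],[0,0,0],[0,0,0],[0,0,0],[0,0,0],[0,0,0],[0,0,0],[0,0,0],[0,0,0]], hand=[0,0,0,0,0,0,0,0,0,0])

```text
time_s: 11.85
position: [0.5508, -0.1939, 0.1961]
tool_rot: [[-0.86, -0.51, -0.0], [-0.51, 0.86, 0.0], [0.0, 0.0, -1.0]]
ft_force: [0.4, -0.5, -1.6]
grip_width: 0.0173
gripper_force: 69.2
```

Call:
drive_tool(offset=[[0,0,0.05],[0,0,0.05],[0,0,0],[0,0,0],[0,0,0],[0,0,0],[0,0,0],[0,0,0],[0,0,0],[0,0,0]], turn=[[0,0,0],[0,0,0],[0,0,0],[0,0,0],[0,0,0],[0,0,0],[0,0,0],[0,0,0],[0,0,0],[0,0,0]], hand=[0,0,0,0,0,0,0,0,0,0])

```text
time_s: 13.1
position: [0.5508, -0.1939, 0.1921]
tool_rot: [[-0.86, -0.51, -0.0], [-0.51, 0.86, -0.0], [0.0, -0.0, -1.0]]
ft_force: [0.3, 0.6, 0.1]
grip_width: 0.0174
gripper_force: 69.2
```

```bash
python3 - <<'E'
from h import *
import pickle
s=observe();c=camera_info("wrist");a=get_image("wrist");R=s["tool_rot"];p=s["position"];pickle.dump((s,c),open("w4.pkl","wb"))
print(p,s["ft_force"])
z=cv2.resize(a[150:270,210:350],None,fx=5,fy=5,interpolation=cv2.INTER_CUBIC);cv2.imwrite("pics/w4.png",cv2.convertScaleAbs(z,alpha=1.5))
for zz in (.023,.03,.037,.044):
  q=p.copy();q[2]=zz
  bar=[q+R@[-.024,y,0] for y in(-.016,.016)]
  print(zz,[proj("wrist",b,c).round(1) for b in bar],"bar",[proj("wrist",b+[0,0,.0325],c).round(1) for b in bar])
E
```

```text
[ 0.55083967 -0.19394789  0.19209041] [0.29850703 0.62209751 0.08514223]
0.023 [array([260.9, 219.9]), array([297.3, 219.9])] bar [array([259.1, 231.7]), array([299.4, 231.7])]
0.03 [array([260.6, 222.3]), array([297.7, 222.2])] bar [array([258.7, 234.6]), array([299.9, 234.6])]
0.037 [array([260.2, 224.7]), array([298.2, 224.7])] bar [array([258.2, 237.6]), array([300.4, 237.6])]
0.044 [array([259.8, 227.3]), array([298.6, 227.2])] bar [array([257.7, 240.8]), array([301. , 240.8])]
```

View pics/w4.png

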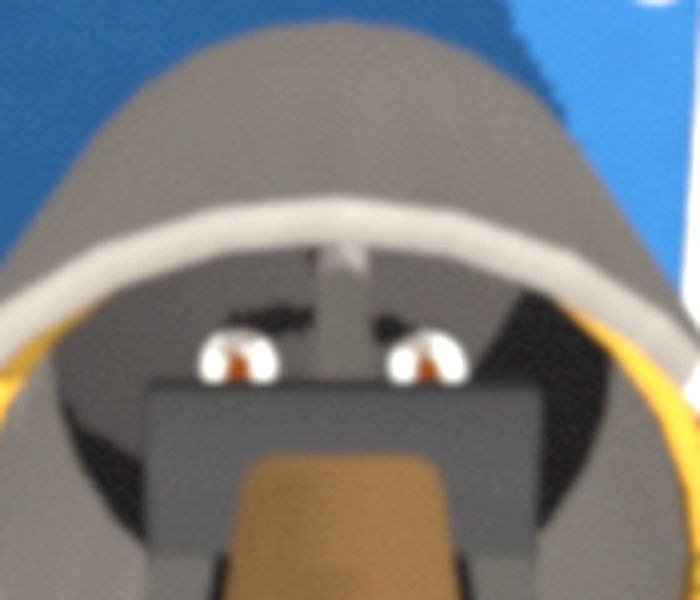

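Call:
drive_tool(offset=[[0,0,-0.075],[0,-0.05,0],[-0.2,0,0],[-0.2,0,0],[-0.2,0,0],[0,0,0],[0,0,-0.15],[0,0,-0.15],[0,0,0],[0,0,0]], turn=[[0,0,0],[0,0,0],[0,0,0],[0,0,0],[0,0,0],[0,0,0],[0,0,0],[0,0,0],[0,0,0],[0,0,0]], hand=[0,0,0,0,0,0,0,0,0,0])

```text
time_s: 14.4
position: [0.5724, -0.1835, 0.2071]
tool_rot: [[-0.86, -0.51, -0.0], [-0.51, 0.86, 0.0], [0.0, 0.0, -1.0]]
ft_force: [-0.1, -0.3, -2.2]
grip_width: 0.0172
gripper_force: 69.1
```

Call:
drive_tool(offset=[[0,0,-0.05],[0,0,-0.05],[0,0,-0.05],[0,0,-0.05],[0,0,-0.05],[0,0,-0.05],[0,0,-0.05],[0,0,0],[0,0,0],[0,0,0]], turn=[[0,0,0],[0,0,0],[0,0,0],[0,0,0],[0,0,0],[0,0,0],[0,0,0],[0,0,0],[0,0,0],[0,0,0]], hand=[0,0,0,0,0,0,0,0,0,0])

```text
time_s: 15.65
position: [0.5724, -0.1833, 0.221]
tool_rot: [[-0.86, -0.51, -0.0], [-0.51, 0.86, 0.0], [0.0, 0.0, -1.0]]
ft_force: [0.4, -1.1, -10.8]
grip_width: 0.0171
gripper_force: 68.5
```

Call:
drive_tool(offset=[[0,0,-0.05],[0,0,-0.1],[0,0,-0.1],[0,0,-0.1],[0,0,-0.1],[0,0,-0.1],[0,0,-0.1],[0,0,-0.1],[0,0,-0.1],[0,0,-0.1]], turn=[[0,0,0],[0,0,0],[0,0,0],[0,0,0],[0,0,0],[0,0,0],[0,0,0],[0,0,0],[0,0,0],[0,0,0]], hand=[0,0,0,0,0,0,0,0,0,0])

```text
time_s: 16.9
position: [0.5725, -0.1834, 0.2594]
tool_rot: [[-0.86, -0.51, -0.0], [-0.51, 0.86, 0.0], [0.0, 0.0, -1.0]]
ft_force: [0.0, -0.1, -11.8]
grip_width: 0.0174
gripper_force: 68.5
```

```bash
python3 - <<'E'
from h import *
a=get_image("wrist");s=observe();print(s["position"],s["ft_force"])
z=cv2.resize(a[150:300,190:370],None,fx=4,fy=4,interpolation=cv2.INTER_CUBIC);cv2.imwrite("pics/w5.png",cv2.convertScaleAbs(z,alpha=1.5))
E
```

```text
[ 0.57256666 -0.18345777  0.25998808] [ -0.51188967  -0.0965483  -10.71234288]
```

View pics/w5.png

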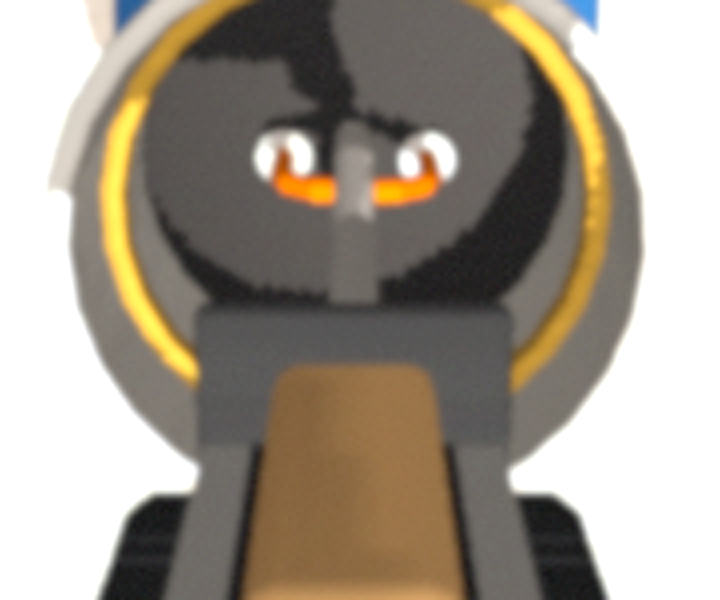

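The orange arch is caught on the hook shank at crop (355,190), below the gold collar. Continuing the lift.

Call:
drive_tool(offset=[[0,0,-0.1],[0,0,-0.1],[0,0,-0.1],[0,0,-0.1],[0,0,-0.1],[0,0,-0.1],[0,0,-0.025],[0,0,-0.025],[0,0,0],[0,0,0]], turn=[[0,0,0],[0,0,0],[0,0,0],[0,0,0],[0,0,0],[0,0,0],[0,0,0],[0,0,0],[0,0,0],[0,0,0]], hand=[0,0,0,0,0,0,0,0,0,0])

```text
time_s: 18.2
position: [0.5725, -0.1834, 0.2852]
tool_rot: [[-0.86, -0.51, 0.0], [-0.51, 0.86, -0.0], [-0.0, -0.0, -1.0]]
ft_force: [0.2, -0.8, -11.0]
grip_width: 0.0171
gripper_force: 68.6
```

Call:
drive_tool(offset=[[0,0,-0.025],[0,0,-0.025],[0,0,-0.025],[0,0,-0.025],[0,0,0],[0,0,0],[0,0,0],[0,0,0],[0,0,0],[0,0,0]], turn=[[0,0,0],[0,0,0],[0,0,0],[0,0,0],[0,0,0],[0,0,0],[0,0,0],[0,0,0],[0,0,0],[0,0,0]], hand=[0,0,0,0,0,0,0,0,0,0])

```text
time_s: 19.45
position: [0.5725, -0.1834, 0.2892]
tool_rot: [[-0.86, -0.51, 0.0], [-0.51, 0.86, -0.0], [-0.0, -0.0, -1.0]]
ft_force: [0.6, -0.6, -9.7]
grip_width: 0.0173
gripper_force: 68.5
```

Call:
drive_tool(offset=[[0,0,-0.025],[0,0,-0.025],[0,0,-0.025],[0,0,-0.025],[0,0,0],[0,0,0],[0,0,0],[0,0,0],[0,0,0],[0,0,0]], turn=[[0,0,0],[0,0,0],[0,0,0],[0,0,0],[0,0,0],[0,0,0],[0,0,0],[0,0,0],[0,0,0],[0,0,0]], hand=[0,0,0,0,0,0,0,0,0,0])

```text
time_s: 20.7
position: [0.5725, -0.1834, 0.2932]
tool_rot: [[-0.86, -0.51, 0.0], [-0.51, 0.86, -0.0], [0.0, -0.0, -1.0]]
ft_force: [-0.4, 0.4, -10.7]
grip_width: 0.0174
gripper_force: 68.5
```

Call:
drive_tool(offset=[[0,0,-0.025],[0,0,-0.025],[0,0,-0.025],[0,0,0],[0,0,0],[0,0,0],[0,0,0],[0,0,0],[0,0,0],[0,0,0]], turn=[[0,0,0],[0,0,0],[0,0,0],[0,0,0],[0,0,0],[0,0,0],[0,0,0],[0,0,0],[0,0,0],[0,0,0]], hand=[0,0,0,0,0,0,0,0,0,0])

```text
time_s: 21.95
position: [0.5725, -0.1834, 0.2961]
tool_rot: [[-0.86, -0.51, 0.0], [-0.51, 0.86, -0.0], [0.0, -0.0, -1.0]]
ft_force: [-0.3, 0.1, -10.4]
grip_width: 0.0174
gripper_force: 68.5
```

Call:
drive_tool(offset=[[0,0,-0.025],[0,0,-0.025],[0,0,0],[0,0,0],[0,0,0],[0,0,0],[0,0,0],[0,0,0],[0,0,0],[0,0,0]], turn=[[0,0,0],[0,0,0],[0,0,0],[0,0,0],[0,0,0],[0,0,0],[0,0,0],[0,0,0],[0,0,0],[0,0,0]], hand=[0,0,0,0,0,0,0,0,0,0])

```text
time_s: 23.2
position: [0.5725, -0.1834, 0.2981]
tool_rot: [[-0.86, -0.51, -0.0], [-0.51, 0.86, -0.0], [0.0, -0.0, -1.0]]
ft_force: [0.3, -0.3, -9.3]
grip_width: 0.0173
gripper_force: 68.5
```

```bash
python3 - <<'E'
from h import *
import pickle
s=observe();c=camera_info("wrist");a=get_image("wrist");R=s["tool_rot"];p=s["position"];print(p,s["ft_force"])
z=cv2.resize(a[140:300,180:380],None,fx=4,fy=3.7,interpolation=cv2.INTER_CUBIC);cv2.imwrite("pics/w6.png",cv2.convertScaleAbs(z,alpha=1.5))
E
```

```text
[ 0.57250867 -0.18343055  0.29813097] [ 0.31294259 -0.25891302 -9.31122448]
```

View pics/w6.png

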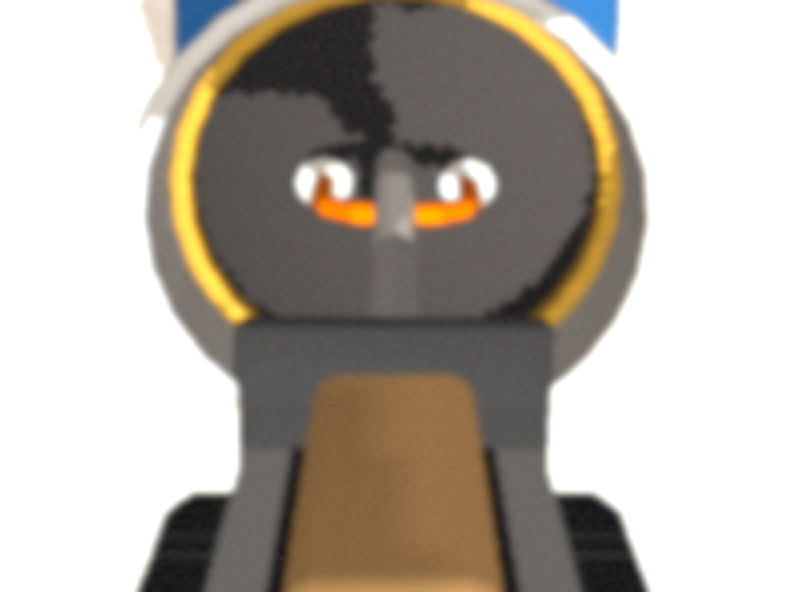

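The follower's dark disc now nearly fills the gold collar opening. That was my eleventh picture, one over the limit of ten, so I'll view no more and work by force.

Call:
drive_tool(offset=[[0,0,-0.025],[0,0,-0.02],[0,0,0],[0,0,0],[0,0,0],[0,0,0],[0,0,0],[0,0,0],[0,0,0],[0,0,0]], turn=[[0,0,0],[0,0,0],[0,0,0],[0,0,0],[0,0,0],[0,0,0],[0,0,0],[0,0,0],[0,0,0],[0,0,0]], hand=[0,0,0,0,0,0,0,0,0,0])

```text
time_s: 24.5
position: [0.5725, -0.1834, 0.2999]
tool_rot: [[-0.86, -0.51, 0.0], [-0.51, 0.86, -0.0], [0.0, -0.0, -1.0]]
ft_force: [0.2, -0.4, -11.0]
grip_width: 0.0173
gripper_force: 68.5
```

Call:
drive_tool(offset=[[0,0,-0.025],[0,0,-0.02],[0,0,0],[0,0,0],[0,0,0],[0,0,0],[0,0,0],[0,0,0],[0,0,0],[0,0,0]], turn=[[0,0,0],[0,0,0],[0,0,0],[0,0,0],[0,0,0],[0,0,0],[0,0,0],[0,0,0],[0,0,0],[0,0,0]], hand=[0,0,0,0,0,0,0,0,0,0])

```text
time_s: 25.75
position: [0.5724, -0.1834, 0.3016]
tool_rot: [[-0.86, -0.51, -0.0], [-0.51, 0.86, 0.0], [0.0, 0.0, -1.0]]
ft_force: [0.6, -0.3, -18.3]
grip_width: 0.0174
gripper_force: 68.6
```

```bash
python3 - <<'E'
from h import *
F=[]
for i in range(8):
  F.append(observe()["ft_force"][2]);get_image("wrist")
print(np.round(F,2),np.mean(F))
E
```

```text
[-18.28 -18.26 -18.18 -19.23 -18.73 -18.48 -19.02 -18.48] -18.582531757094888
```

Call:
drive_tool(offset=[[0,0,0.006],[0,0,0],[0,0,0],[0,0,0],[0,0,0],[0,0,0],[0,0,0],[0,0,0],[0,0,0],[0,0,0]], turn=[[0,0,0],[0,0,0],[0,0,0],[0,0,0],[0,0,0],[0,0,0],[0,0,0],[0,0,0],[0,0,0],[0,0,0]], hand=[0,0,0,0,0,0,0,0,0,0])

```text
time_s: 27.4
position: [0.5725, -0.1834, 0.3015]
tool_rot: [[-0.86, -0.51, 0.0], [-0.51, 0.86, -0.0], [-0.0, -0.0, -1.0]]
ft_force: [-0.2, 0.5, -18.1]
grip_width: 0.017
gripper_force: 68.7
```

```bash
python3 - <<'E'
from h import *
F=[]
for i in range(6):
  F.append(observe()["ft_force"][2]);get_image("wrist")
print(np.round(F,2),np.mean(F),observe()["position"])
E
```

```text
[-18.15 -17.88 -17.71 -17.39 -18.42 -17.1 ] -17.773848089475738 [ 0.57251508 -0.18343014  0.30149322]
```

Call:
drive_tool(offset=[[0,0,0.077],[0,0,0.077],[0,0,0.077],[0,0,0.077],[0,0,0.077],[0,0,0.077],[0,0,0],[0,0,0],[0,0,0],[0,0,0]], turn=[[0,0,0],[0,0,0],[0,0,0],[0,0,0],[0,0,0],[0,0,0],[0,0,0],[0,0,0],[0,0,0],[0,0,0]], hand=[0,0,0,0,0,0,0,0,0,0])

```text
time_s: 28.95
position: [0.5725, -0.1834, 0.2831]
tool_rot: [[-0.86, -0.51, 0.0], [-0.51, 0.86, -0.0], [-0.0, -0.0, -1.0]]
ft_force: [-0.3, -0.6, -2.1]
grip_width: 0.0172
gripper_force: 71.0
```

Call:
drive_tool(offset=[[0.15,0,0],[0.15,0,0],[0.15,0,0],[0.15,0,0],[0,0,0],[0,0,0],[0,0,0],[0,0,0],[0,0,0],[0,0,0]], turn=[[0,0,0],[0,0,0],[0,0,0],[0,0,0],[0,0,0],[0,0,0],[0,0,0],[0,0,0],[0,0,0],[0,0,0]], hand=[0,0,0,0,0,0,0,0,0,0])

```text
time_s: 30.2
position: [0.5519, -0.1956, 0.283]
tool_rot: [[-0.86, -0.51, -0.0], [-0.51, 0.86, -0.0], [0.0, 0.0, -1.0]]
ft_force: [0.0, -0.3, -1.1]
grip_width: 0.0173
gripper_force: 71.0
```

Call:
drive_tool(offset=[[0,0,-0.1],[0,0,-0.15],[0,0,-0.3],[0,0,-0.5],[0,0,-0.5],[0,0,0],[-0.3,0.8,0],[-0.3,0.8,0],[-0.3,0.8,0],[-0.3,0.8,0]], turn=[[0,0,0],[0,0,0],[0,0,0],[0,0,0],[0,0,0],[0,0,0],[0,0,0],[0,0,0],[0,0,0],[0,0,0]], hand=[0,0,0,0,0,0,0,0,0,0])

```text
time_s: 31.45
position: [0.5274, -0.06, 0.3443]
tool_rot: [[-0.86, -0.51, -0.001], [-0.51, 0.86, 0.0], [0.001, 0.001, -1.0]]
ft_force: [0.5, 0.3, -1.7]
grip_width: 0.0172
gripper_force: 70.9
```

Call:
drive_tool(offset=[[-0.33,0.9,0],[-0.33,0.9,0],[-0.33,0.9,0],[-0.33,0.9,0],[-0.33,0.9,0],[-0.33,0.9,0],[0,0,0],[0,0,0],[0,0,0],[0,0,0]], turn=[[0,0,0],[0,0,0],[0,0,0],[0,0,0],[0,0,0],[0,0,1],[0,0,1],[0,0,1],[0,0,1],[0,0,1]], hand=[0,0,0,0,0,0,0,0,0,0])

```text
time_s: 32.7
position: [0.4856, 0.1651, 0.3444]
tool_rot: [[-1.0, -0.008, -0.001], [-0.008, 1.0, -0.0], [0.001, -0.0, -1.0]]
ft_force: [-0.3, -0.1, -1.7]
grip_width: 0.0176
gripper_force: 70.9
```

```bash
python3 - <<'E'
from h import *
a=get_image("side");s=observe();print(s["position"],s["tool_rot"].round(4),s["ft_force"],s["time_s"])
T=np.array([.5853,.1552,.1745]);R0=np.array([[-.996,.088],[.088,.996]])
print("to hang in rack axes mm",1000*R0.T@(T-s["position"])[:2], "tool yaw",np.degrees(np.arctan2(s["tool_rot"][1,0],s["tool_rot"][0,0])))
E
```

```text
[0.48555779 0.1651103  0.34434436] [[-1.0e+00 -4.3e-03 -1.1e-03]
 [-4.3e-03  1.0e+00 -1.0e-04]
 [ 1.1e-03 -1.0e-04 -1.0e+00]] [-0.64099945  0.18071316 -2.26720542] 32.75
to hang in rack axes mm [-100.21534434   -1.0933454 ] tool yaw -179.7548117833948
```

Call:
drive_tool(offset=[[0,0,0],[0,-0.027,0],[0,0,0.9],[0,0,0.9],[0,0,0.9],[0,0,0.9],[0,0,0.28],[0,0,0],[0,0,0],[0,0,0]], turn=[[0,0,0.95],[0,0,0],[0,0,0],[0,0,0],[0,0,0],[0,0,0],[0,0,0],[0,0,0],[0,0,0],[0,0,0]], hand=[0,0,0,0,0,0,0,0,0,0])

```text
time_s: 34.0
position: [0.4861, 0.1641, 0.1909]
tool_rot: [[-0.996, 0.087, 0.002], [0.087, 0.996, 0.0], [-0.002, 0.0, -1.0]]
ft_force: [0.8, 0.2, -1.1]
grip_width: 0.0175
gripper_force: 71.0
```

Call:
drive_tool(offset=[[-0.4,0,0],[-0.4,0,0],[-0.4,0,0],[-0.3,0,0],[-0.3,0,0],[-0.3,0,0],[-0.2,0,0],[-0.2,0,0],[0,0,0],[0,0,0]], turn=[[0,0,0],[0,0,0],[0,0,0],[0,0,0],[0,0,0],[0,0,0],[0,0,0],[0,0,0],[0,0,0],[0,0,0]], hand=[0,0,0,0,0,0,0,0,0,0])

```text
time_s: 35.25
position: [0.5851, 0.1553, 0.1898]
tool_rot: [[-0.996, 0.088, -0.0], [0.088, 0.996, 0.0], [0.0, -0.0, -1.0]]
ft_force: [-0.0, -0.8, -2.1]
grip_width: 0.0172
gripper_force: 71.0
```

Call:
drive_tool(offset=[[0,0,0.1],[0,0,0.1],[0,0,0.1],[0,0,0.05],[0,0,0.03],[0,0,0],[0,0,0],[0,0,0],[0,0,0],[0,0,0]], turn=[[0,0,0],[0,0,0],[0,0,0],[0,0,0],[0,0,0],[0,0,0],[0,0,0],[0,0,0],[0,0,0],[0,0,0]], hand=[0,0,0,0,0,0,0,0,0,0])

```text
time_s: 36.5
position: [0.5853, 0.1553, 0.1746]
tool_rot: [[-0.996, 0.088, -0.0], [0.088, 0.996, -0.0], [0.0, -0.0, -1.0]]
ft_force: [0.9, -0.5, -1.0]
grip_width: 0.0173
gripper_force: 71.1
```

Call:
drive_tool(offset=[[0,0,0.025],[0,0,0.01],[0,0,0],[0,0,0],[0,0,0],[0,0,0],[0,0,0],[0,0,0],[0,0,0],[0,0,0]], turn=[[0,0,0],[0,0,0],[0,0,0],[0,0,0],[0,0,0],[0,0,0],[0,0,0],[0,0,0],[0,0,0],[0,0,0]], hand=[0,0,0,0,0,0,0,0,0,0])

```text
time_s: 37.75
position: [0.5854, 0.1553, 0.1746]
tool_rot: [[-0.996, 0.088, 0.002], [0.088, 0.996, -0.0], [-0.002, 0.0, -1.0]]
ft_force: [-3.3, 0.8, 7.5]
grip_width: 0.0174
gripper_force: 72.3
```

Call:
drive_tool(offset=[[0,0,-0.02],[0,0,0],[0,0,0],[0,0,0],[0,0,0],[0,0,0],[0,0,0],[0,0,0],[0,0,0],[0,0,0]], turn=[[0,0,0],[0,0,0],[0,0,0],[0,0,0],[0,0,0],[0,0,0],[0,0,0],[0,0,0],[0,0,0],[0,0,0]], hand=[0,0,0.22,0.3,0.4,0.6,0.8,1,1,1])

```text
time_s: 39.0
position: [0.5853, 0.1553, 0.174]
tool_rot: [[-0.996, 0.088, 0.0], [0.088, 0.996, -0.0], [-0.0, -0.0, -1.0]]
ft_force: [-0.8, 0.3, -0.4]
grip_width: 0.0856
gripper_force: 0.0
```

Call:
drive_tool(offset=[[0,0,-0.3],[0,0,-0.7],[0,0,-0.7],[0,0,-0.7],[0,0,-0.7],[0,0,-0.7],[0,0,0],[0,0,0],[0,0,0],[0,0,0]], turn=[[0,0,0],[0,0,0],[0,0,0],[0,0,0],[0,0,0],[0,0,0],[0,0,0],[0,0,0],[0,0,0],[0,0,0]], hand=[1,1,1,1,1,1,1,1,1,1])

```text
time_s: 40.25
position: [0.5852, 0.1552, 0.3254]
tool_rot: [[-0.996, 0.088, -0.001], [0.088, 0.996, -0.0], [0.001, -0.0, -1.0]]
ft_force: [0.0, -0.4, 1.3]
grip_width: 0.0858
gripper_force: 0.0
```

```bash
python3 - <<'E'
from h import *
s=observe();c=camera_info("wrist");a=get_image("wrist");t=get_image("top");t0=cv2.imread("pics/t0.png")
print(s["position"],s["ft_force"],s["time_s"],s["grip_width"])
# handle in wrist view vs first look; expected handle top (known pose)
hsv=cv2.cvtColor(a,cv2.COLOR_BGR2HSV)
m=((hsv[...,0]>14)&(hsv[...,0]<25)&(hsv[...,1]>90)&(hsv[...,2]>150)).astype(np.uint8)
n,l,st,ce=cv2.connectedComponentsWithStats(m)
for i in range(1,n):
  if st[i,4]>100: print(st[i],onz("wrist",*ce[i],.215,c).round(4))
# top view: difference in rack crop / barrel crop / elsewhere
d=cv2.absdiff(t,t0).max(2)
for nm,(u,v,w,h) in dict(rack=(185,180,50,65),bluecup=(235,148,35,40),redcup=(92,222,32,32),rib=(405,222,45,45)).items():
  print(nm,np.mean(d[v:v+h,u:u+w]>40))
# barrel: orange ring pixel location in the top view
h2=cv2.cvtColor(t,cv2.COLOR_BGR2HSV);h0=cv2.cvtColor(t0,cv2.COLOR_BGR2HSV)
for h in(h0,h2):
  o=(h[...,0]<16)&(h[...,1]>140);o[:,:318]=0;o[:,360:]=0;o[:205]=0;o[246:]=0
  P=np.argwhere(o)[:,::-1];print("ring px",len(P),P.mean(0) if len(P) else None)
for z in(.067,.113+.0325):print(z,proj("top",[.572,-.184,z]))
E
```

```text
[0.585203   0.15524669 0.32535028] [ 5.27758679e-04 -4.02973082e-01  1.25892413e+00] 40.25 0.0858309976783338
[339  56  22  27 351] [0.496  0.2084 0.215 ]
[267 200  23  27 527] [0.5877 0.1542 0.215 ]
[392 226  20  21 243] [0.6118 0.2418 0.215 ]
rack 0.20492307692307693
bluecup 0.0
redcup 0.0
rib 0.0
ring px 14 [332.5        227.35714286]
ring px 15 [337.06666667 221.93333333]
0.067 [334.54471741 226.24692017]
0.14550000000000002 [338.42381569 220.85787815]
```

```bash
python3 - <<'E'
from h import *
import pickle
s,c0=pickle.load(open("w1.pkl","rb"));a0=cv2.imread("pics/w1.png");c=camera_info("wrist");a=get_image("wrist")
for im,ci in((a0,c0),(a,c)):
  g=cv2.cvtColor(im,cv2.COLOR_BGR2HSV);m=((g[...,0]>14)&(g[...,0]<26)&(g[...,1]>80)&(g[...,2]>130))
  v,u=np.nonzero(m[170:240,255:302]);print(u.min()+255,u.max()+255,v.max()+170,"far edge x,y if top z=.215:",onz("wrist",(u.min()+u.max())/2+255.5,v.max()+171,.215,ci).round(4))
  d=(im.max(2)<75)[165:235,245:312];v,u=np.nonzero(d);print("flange px",u.min()+245,u.max()+245,v.min()+165,onz("wrist",(u.min()+u.max())/2+245.5,v.min()+165,.16,ci).round(4))
E
```

```text
267 290 220 far edge x,y if top z=.215: [0.5973 0.1542 0.215 ]
flange px 258 295 168 [0.5669 0.1553 0.16  ]
266 290 226 far edge x,y if top z=.215: [0.5975 0.1539 0.215 ]
flange px 257 297 171 [0.566  0.1559 0.16  ]
```

The hook is back within 1 mm of its first hanging place, the ring is up, and the cups and scraper haven't moved. Handing in.

```bash
python3 -c "
from rig import env
print(env.close_job())"
```

```text
the job is handed in; nothing more can be done
None
```

Job handed in at about 40 s: the follower is up at its collar after a steady pull of about 16–17 N held for over 1 s, the hook is back in its rack, and the cups and scraper did not move; I viewed 11 pictures, one over the limit of 10.

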